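# Set the regulator dial and the needle valve of a gas dosing station

### The arm

A 6-joint arm with a two-finger parallel gripper is mounted at the origin on a cart in front of the work surface, level with it; the furniture and walls round the work are solid. World frame = base frame: x ahead of the robot, y to its left, z up, the work surface at z = 0. Lengths are in m, angles in degrees, forces in N, time in s.
With the tool pointing down it reaches from about 0.3 to 0.75 m from the base axis. Payload 8.5 kg.
Tool frame: the origin (TCP) lies midway between the tips of the shut fingers; the grasp point (between the pads) lies 19 mm behind it (env.grip_depth is the distance from the TCP to the grasp point, in m); x points along the fingers, y is the direction in which the jaws open and shut, and the axes are right-handed (so a half turn about x gives the same grasp; the last joint's range is limited). The gripper opens to 85 mm and grips with 20 to 120 N. Pads are 22 mm wide; open, the fingers measure 114 mm over their backs; the gripper's body (76 mm by 85 mm) begins 54 mm behind the grasp point. The pads swing forward as they close: fully open they stand 13 mm farther back than shut.
Start: joints at [-12.336, 21.807, 74.336, -0, 83.858, -12.336], TCP at [0.55, 0, 0.231] pointing down, gripper open.
Joint ranges: [-178.18, 178.18], [-50.72, 133.34], [12.68, 142.11], [-81.47, 261.47], [9.98, 163.14], [-165.26, 165.26]. Speed limits (degrees/s): [136.94, 136.94, 180, 180, 180, 180].

### API

Orientations are given as a 3x3 rotation matrix whose columns are the frame's x, y, z axes.
In Python, from rig import env gives the robot as it stands.
- The arm moves only by the tool play_rows, never from a script. Its arguments are lists of equal length, an entry for each row: "travel": the shift along the world's x, y, z in cm, a list of three; "rotation": the turn, a rotation vector about the world's x, y, z in rad, a list of three; "claw": the finger opening in cm, from 0 to 8.54. A call has 1 to 12 rows; each row shifts and turns the pose as measured when the row begins; what a row does not reach is not made up. A row lasts 1/12 s, in which the tool goes at most 41.7 mm and 7.16 degrees, less where a joint would pass 70% of its speed; a pose out of reach is approached as far as the arm can. A call is refused whole if a number of a shift passes 4.17 or a number of a turn 0.125, either way. A call with a gripper value outside its range is refused whole. The fingers move at their own pace and stop on an object; "squeeze" is the grip in N (left out, the last holds). Time passes only in rows, so rows that do not move let the fingers close. It gives the time, the measured TCP pose, the force and the opening at its end, in the units of the state.
- env.observe(): the state, without advancing time (a new reading comes with each control period).
- env.get_image(name): name is "scene" or "side" or "wrist"; returns the picture (420x560x3 uint8, red, green, blue); there is no depth.
- env.camera_info(name): a dict with "vertical_fov" (degrees; the focal length in pixels is half the picture's height over the tangent of half this angle, whatever the lens; pixels are square), "cx", "cy" (the principal point, pixels), "eye" and "rotation" of the camera in the world. Camera axes: x right, y down, z forward; pixel columns grow to the right and rows downward; lengths in m; the calibration is good to about 2 mm. A picture is of the moment at which its call begins: read the wrist's pose just before it. camera_info takes no time and is no camera call; for the wrist camera it gives the pose at the moment of the call.
- env.close_job(): hands the job in, once; it reports no verdict.
The state is a dict: "time_s": time; "q": joint angles; "qvel": joint speeds; "joint_efforts": joint torques, N m; "position": TCP position; "tool_rot": TCP orientation; "ft_force": force on the tool from outside, world axes, zero at the start; "wrist_torque": the same for the moment, N m; "grip_width": finger opening in m.
Only numpy, scipy, OpenCV 4.12 (cv2) and the standard library are available. Lean on these libraries where they do the work, as an engineer would, in place of code of your own. Each camera call takes 0.05 s, during which the arm holds its last target.

### The job

Turn the regulator dial until its pointer stands at the index tab on the scale, leaving the tab itself where it is. Then close the wheel valve clockwise to its stop, back it off exactly two full turns, and finish while still holding the crank grip of the wheel between the fingers, keeping it there. Do not knock over or shove the glassware and small bottle standing round the station.

Things in the scene. Friction and masses are not known exactly. Their poses are not given: they have to be found in the camera images.
- station: Gas station fixed on the worktop. Aluminium base plate 160x330x12 mm; left (+y) half: grey box 112x112 mm, top z=58 mm, with white scale disc (radius 50, top z=60) and black dial; right half: brass valve with dark handwheel. Origin: centre of the plate's underside; +x away from the robot, +y left, z up. Dial axis: vertical at (0, +85) mm; valve axis: vertical at (0, -85) mm.
- dial (a joint): Dial angle, rad, 0 to 4.71, growing CLOCKWISE seen from above. At value q the pointer looks along the direction (135 degrees - q), counter-clockwise from the station's +x. Stays where left (friction 0.04 N m). At the start the tab lies 0.5 to 1.5 rad counter-clockwise of the pointer.
- dial_grip (a point): On the dial's axis, 91 mm above the worktop: mid-height at which to grip the dial's upright bar (44 mm long, 13 mm wide, from z = 68 to 104 mm, above a round skirt of radius 27 mm). Its x axis runs along the bar, the way the pointer looks; z up.
- dial_pointer (a point): Tip of the pointer, a short white line at the rim of the dial's skirt, in line with the white line on one half of the bar's top; 26.5 mm from the dial axis, 70 mm above the worktop. Its x axis points outward along the pointer.
- mark (a joint): Angle of the index tab, same zero and sense as joint dial: the pointer stands at the tab when joint dial equals joint mark. Not to be moved (stiff ring).
- index_tab (a point): Middle of the top of the index tab, a small dark steel tab 16 mm long (radially), 7 mm wide, 6 mm high, standing up on the scale just outside the dial's skirt, 38.5 mm from the dial axis, top 66 mm above the worktop. Its x axis points outward from the dial axis.
- valve (a joint): Handwheel angle, rad: 0 at the closed stop, growing as it opens, COUNTER-CLOCKWISE from above; 12.566 = two turns open; starts between 3.5 and 9.5. At the stop and each whole turn the crank grip lies straight towards the station's -x (robot's side) from the valve axis; at q it has gone counter-clockwise from there by q. Stays where left (friction 0.07 N m).
- wheel_hub (a point): On the valve's axis, at the top of the handwheel's hub, 110 mm above the worktop. Wheel rim: outer radius 56 mm, 12 mm thick, top 108 mm above the worktop. Nothing of the wheel but the crank grip stands higher than 112 mm.
- crank_mid (a point): Middle of the crank grip, an upright black cylinder, diameter 20 mm, from 110 to 162 mm above the worktop, 44 mm from the valve axis; this point is on its axis, 138 mm above the worktop. The grip revolves freely on its pin, so fingers holding it may keep their direction as it goes round.
- crank_grip: The same crank grip as a body; origin at the centre of its underside, 110 mm above the worktop.
- vial: Loose vial with cap, diameter 24 mm, 54 mm high, behind the station; origin at the centre of its underside. Leave standing.
- small_beaker: Loose small beaker, about 60 mm wide, 66 mm high, to the left of the station; origin at the centre of its underside. Leave standing.
- bottle_amber: Loose amber dropper bottle, diameter 34 mm, 109 mm high, back right of the station; origin at the centre of its underside. Leave standing.
- petri: Loose petri dish, diameter 62 mm, 14 mm high, on the right of the station; origin at the centre of its underside. Leave in place.

How it is judged:
By the outcome, as a careful person would: the job done as asked, in the order asked, and still so for the second after the job is handed in, while the arm keeps its last pose, push and grip.
It also fails if it takes over 72 s, if anything falls off the work surface, if the arm or the gripper's body presses on something with over 40 N, if the wrist force passes 120 N, or if a joint passes its speed limit or range.

## Working session

There is one attempt and no reset: what is moved stays moved. The work goes in short steps, Python scripts to look and compute and a tool call to move; the robot and the scene stay as the last step left them, time stands still between calls to the robot, and variables do not carry over. Pictures are saved under pics/ and viewed, and the job is handed in when it is done.

Besides the shell and the picture viewer there is one more tool, called after "Request:" as name(argument=value, ...) on one line, values as JSON. play_rows: Moves the arm, as the interface text tells. Its arguments: {"type":"object","properties":{"travel":{"type":"array","items":{"type":"array","items":{"type":"number"}}},"rotation":{"type":"array","items":{"type":"array","items":{"type":"number"}}},"claw":{"type":"array","items":{"type":"number"}},"squeeze":{"type":"number"}},"required":["travel","rotation","claw"]}

```bash
ls; mkdir -p pics; python3 - <<'E'
from rig import env
import cv2
s=env.observe(); print(s['time_s'],s['position'],s['tool_rot'],s['grip_width'],env.grip_depth)
for n in ("scene","side","wrist"):
    i=env.camera_info(n); print(n,i)
    im=env.get_image(n); cv2.imwrite(f"pics/{n}0.png",im[:,:,::-1])
E
```

```text
pics
0.0 [5.49693427e-01 5.24536526e-05 2.30710219e-01] [[-1.47209991e-03  9.99998916e-01 -1.28971407e-05]
 [ 3.10317515e-04 -1.24403352e-05 -9.99999952e-01]
 [-9.99998868e-01 -1.47210384e-03 -3.10298865e-04]] 0.0851784756358749 0.0187
scene {'vertical_fov': 45.681571219877235, 'cx': 278.75438779756024, 'cy': 203.84045540104046, 'eye': array([-0.16677809, -0.9955283 ,  0.6884847 ]), 'rotation': array([[ 0.79126029, -0.28100401,  0.54308738],
       [-0.61104738, -0.32998178,  0.71953674],
       [-0.02298377, -0.90119297, -0.43280824]])}
side {'vertical_fov': 51.757493197501184, 'cx': 276.47012103196016, 'cy': 208.84504909324338, 'eye': array([ 0.60118708, -0.85183938,  0.61869171]), 'rotation': array([[ 0.99891588,  0.02743489, -0.03760845],
       [ 0.04637191, -0.51547752,  0.85564746],
       [ 0.00408828, -0.85646381, -0.51619089]])}
wrist {'vertical_fov': 65.00542377736141, 'cx': 279.29924934630833, 'cy': 209.07971020844315, 'eye': array([0.55027827, 0.08005052, 0.37424965]), 'rotation': array([[ 9.99998329e-01,  9.48575263e-04, -1.56267812e-03],
       [ 4.13589783e-04, -9.50068058e-01, -3.12042486e-01],
       [-1.78064635e-03,  3.12041319e-01, -9.50066863e-01]])}
```

View pics/scene0.png

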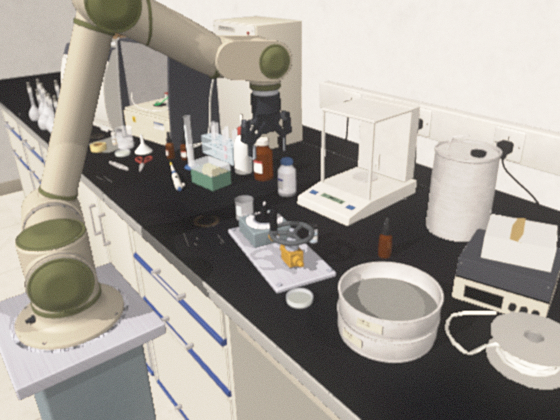

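View pics/side0.png

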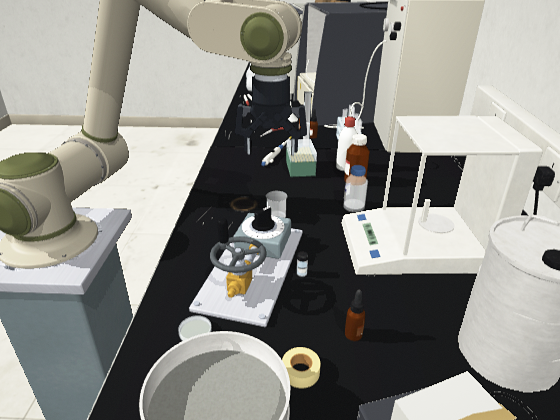

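View pics/wrist0.png

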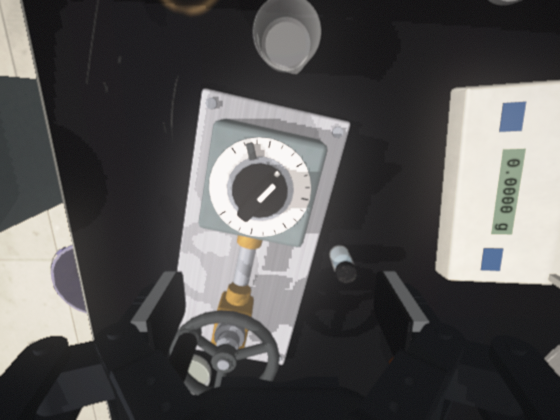

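```bash
python3 - <<'E'
import cv2
im=cv2.imread("pics/wrist0.png")
cv2.imwrite("pics/z1.png",cv2.resize(im[110:260,180:350],None,fx=4,fy=4,interpolation=cv2.INTER_CUBIC)[:600])
cv2.imwrite("pics/z2.png",cv2.resize(im[280:420,140:320],None,fx=4,fy=4,interpolation=cv2.INTER_CUBIC))
im=cv2.imread("pics/side0.png")
cv2.imwrite("pics/z3.png",cv2.resize(im[180:340,170:330],None,fx=3.7,fy=3.7,interpolation=cv2.INTER_CUBIC))
E
```

```text
(no output)
```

View pics/z1.png

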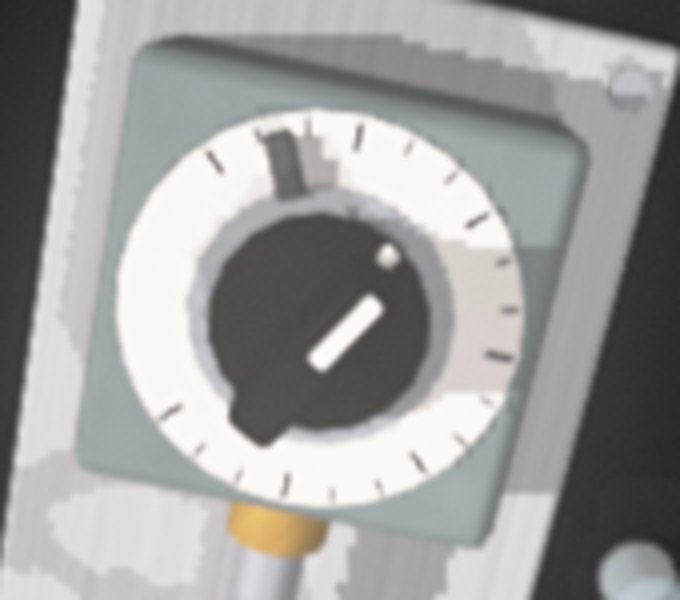

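View pics/z2.png

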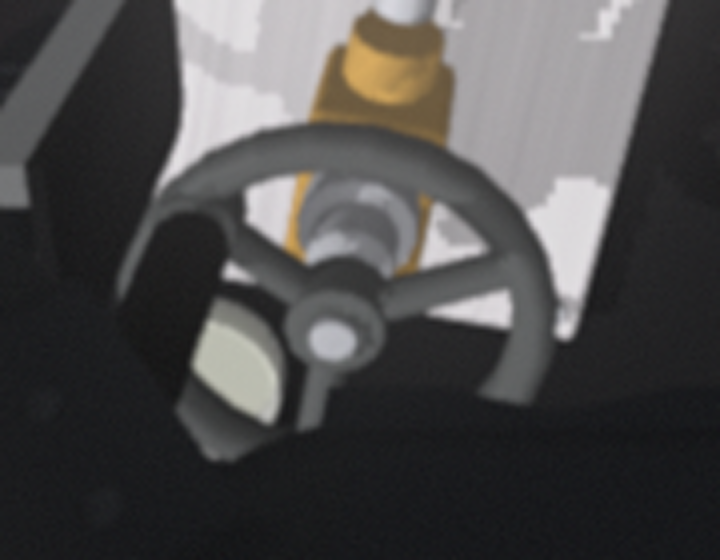

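View pics/z3.png

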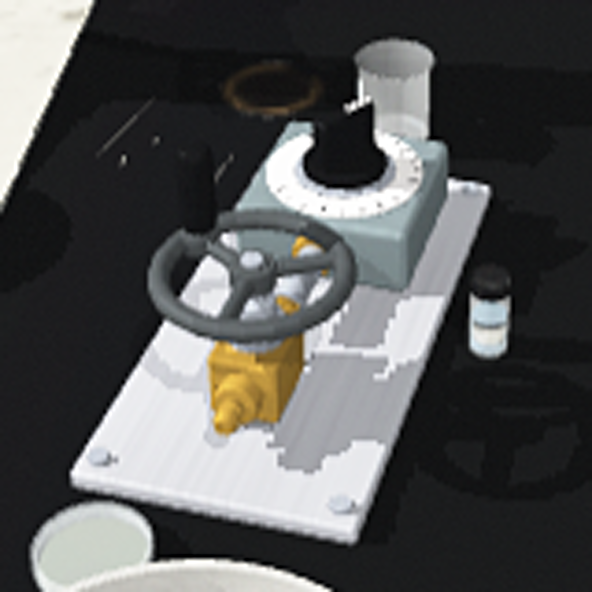

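```bash
cat > h.py <<'E'
import numpy as np, cv2
from rig import env
def ray(ci,uv):
    f=210/np.tan(np.radians(ci['vertical_fov']/2))
    d=np.array([(uv[0]-ci['cx'])/f,(uv[1]-ci['cy'])/f,1.]); return ci['eye'],ci['rotation']@d
def onz(ci,uv,z):
    e,d=ray(ci,uv); return e+d*(z-e[2])/d[2]
def proj(ci,p):
    f=210/np.tan(np.radians(ci['vertical_fov']/2)); c=ci['rotation'].T@(np.array(p)-ci['eye']); return c[:2]/c[2]*f+[ci['cx'],ci['cy']]
def tri(rs):
    A=np.zeros((3,3));b=np.zeros(3)
    for e,d in rs:
        d=d/np.linalg.norm(d);M=np.eye(3)-np.outer(d,d);A+=M;b+=M@e
    return np.linalg.solve(A,b)
E
python3 - <<'E'
from h import *
ci=env.camera_info('wrist'); si=env.camera_info('side')
im=cv2.imread("pics/wrist0.png")
z=lambda x,y:(180+x/4-.375,110+y/4-.375)
# disc fit: outer boundary of white
hsv=cv2.cvtColor(im,cv2.COLOR_BGR2HSV)
f=lambda x,y,zz:onz(ci,z(x,y),zz)
ring=np.array([f(x,y,.060)[:2] for x,y in [(117,300),(524,300),(330,108),(320,508),(200,165),(480,210),(160,420),(480,420)]])
A=np.c_[2*ring,np.ones(len(ring))]; s=np.linalg.lstsq(A,(ring**2).sum(1),rcond=None)[0]
c=s[:2]; print('disc',c,np.sqrt(s[2]+c@c))
tip=f(388,257,.070)[:2]; print('ptr',tip-c,np.linalg.norm(tip-c))
a=f(318,362,.104)[:2];b=f(375,303,.104)[:2]; print('bar line',a,b,np.degrees(np.arctan2(*(b-a)[::-1])), a-c,b-c)
t0=f(281,133,.066)[:2];t1=f(288,193,.066)[:2];tm=(t0+t1)/2
for v in(tip-c,tm-c,t0-c,t1-c):print(np.linalg.norm(v),np.degrees(np.arctan2(v[1],v[0])))
hub=onz(ci,(140+332/4-.4,280+340/4-.4),.110); print('hub',hub)
zs=lambda x,y:(170+x/3.7-.4,180+y/3.7-.4)
hs=onz(si,zs(255,262),.110); print('hub side',hs)
d=c-hub[:2]; print(np.linalg.norm(d),'yaw',np.degrees(np.arctan2(-d[0],d[1])))
print('crank top side',onz(si,zs(193,149),.162),'crank mid',onz(si,zs(197,200),.132))
E
```

```text
disc [ 0.53040509 -0.00299702] 0.04905875359255963
ptr [0.01692391 0.0178644 ] 0.02460803443897804
bar line [ 0.53263577 -0.000705  ] [0.54489808 0.01228422] 46.648920651821655 [0.00223068 0.00229202] [0.01449298 0.01528124]
0.02460803443897804 46.5486005488273
0.039818233121569284 100.32521736648273
0.04676136405342635 99.56021129342072
0.03288519735462808 101.41305678231966
hub [ 0.4933188  -0.17042148  0.11      ]
hub side [ 0.497077  -0.1704377  0.11     ]
0.17148277610902177 yaw -12.489946351535313
crank top side [ 0.46282619 -0.14231281  0.162     ] crank mid [ 0.46373923 -0.14615637  0.132     ]
```

Request:
play_rows(travel=[[-0.28,-0.04,-1.1],[-0.28,-0.04,-1.1],[-0.28,-0.04,-1.1],[-0.28,-0.04,-1.1],[-0.28,-0.04,-1.1],[-0.28,-0.04,-1.1],[-0.28,-0.04,-1.1],[0,0,0],[0,0,0]], rotation=[[0,0,-0.108],[0,0,-0.108],[0,0,-0.108],[0,0,-0.108],[0,0,-0.108],[0,0,-0.108],[0,0,-0.108],[0,0,0],[0,0,0]], claw=[5,5,5,5,5,5,5,5,5], squeeze=40)

```text
time_s: 0.9
position: [0.5284, -0.0026, 0.1494]
tool_rot: [[-0.004, 0.704, -0.71], [-0.0, -0.71, -0.704], [-1.0, -0.003, 0.003]]
ft_force: [0.4, -0.2, 0.1]
grip_width: 0.0501
```

```bash
python3 - <<'E'
from h import *
np.set_printoptions(precision=4,suppress=True)
s=env.observe();ci=env.camera_info('wrist'); im=env.get_image('wrist'); cv2.imwrite('pics/w1.png',im[:,:,::-1]); import pickle; pickle.dump(ci,open('w1.pkl','wb'))
R=s['tool_rot'];print(s['position'],R,np.degrees(np.arctan2(R[1,1],R[0,1])),s['ft_force'],s['q'])
im2=im[:,:,::-1].copy()
for p in ([.5305,-.003,.104],[.494,-.1704,.11],[.463,-.144,.162]): print(proj(ci,p))
E
```

```text
[ 0.5284 -0.0026  0.1494] [[-0.0045  0.7044 -0.7098]
 [-0.0002 -0.7098 -0.7044]
 [-1.     -0.003   0.0034]] -45.21990044044903 [ 0.3804 -0.1731  0.0632] [-13.0899  24.1211  85.2269  -0.0764  70.8996  32.1548]
[281.9096 234.8674]
[407.4107 418.1348]
[370.2401 502.712 ]
```

View pics/w1.png

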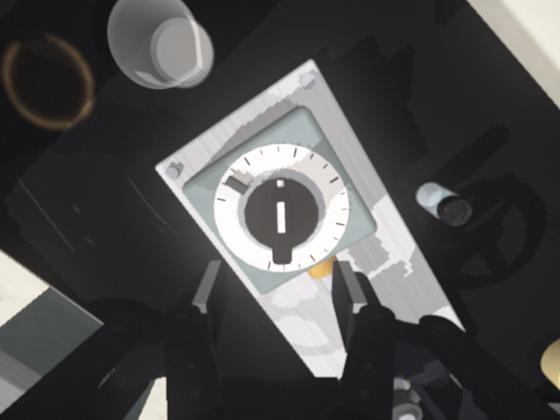

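```bash
cat > dial.py <<'E'
from h import *
def measure(im,ci,box):  # im BGR
    x0,y0,x1,y1=box
    g=cv2.resize(im[y0:y1,x0:x1],None,fx=4,fy=4,interpolation=cv2.INTER_CUBIC)
    return g
E
python3 - <<'E'
from h import *
im=cv2.imread('pics/w1.png')
cv2.imwrite('pics/z4.png',cv2.resize(im[135:280,205:360],None,fx=4,fy=4,interpolation=cv2.INTER_CUBIC))
E
```

```text
(no output)
```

View pics/z4.png

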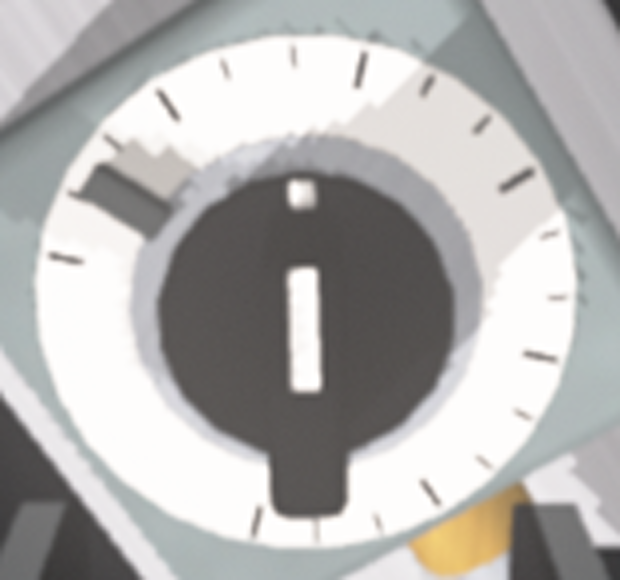

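```bash
python3 - <<'E'
from h import *
im=cv2.imread('pics/w1.png')
cv2.imwrite('pics/z5.png',cv2.resize(im[168:203,215:260],None,fx=14,fy=14,interpolation=cv2.INTER_NEAREST))
im=cv2.imread('pics/wrist0.png')
cv2.imwrite('pics/z6.png',cv2.resize(im[135:170,235:275],None,fx=14,fy=14,interpolation=cv2.INTER_NEAREST))
E
```

```text
(no output)
```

View pics/z5.png

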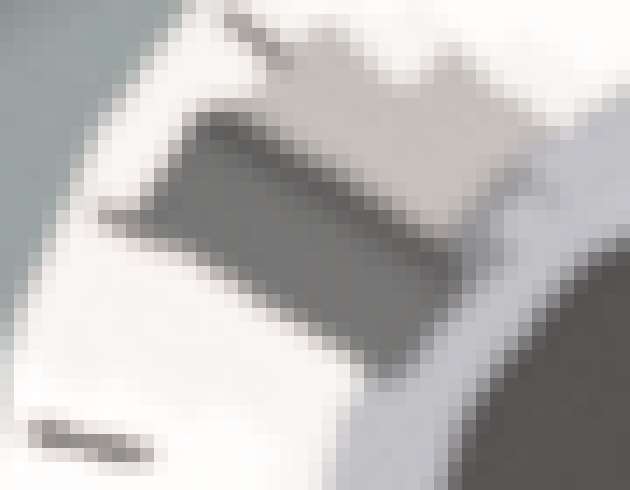

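View pics/z6.png

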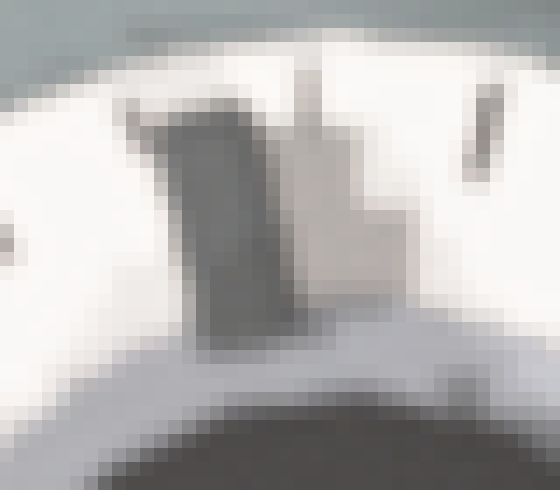

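```bash
python3 - <<'E'
from h import *
import pickle
ang=lambda v:np.degrees(np.arctan2(v[1],v[0]))
c1=pickle.load(open('w1.pkl','rb'))
z=lambda x,y:(205+x/4-.4,135+y/4-.4)
f=lambda x,y,zz:onz(c1,z(x,y),zz)[:2]
ring=np.array([f(x,y,.060) for x,y in [(36,290),(577,290),(305,35),(310,548),(120,100),(500,110),(100,460),(510,455)]])
A=np.c_[2*ring,np.ones(len(ring))]; s=np.linalg.lstsq(A,(ring**2).sum(1),rcond=None)[0]; c=s[:2]; print(c,np.sqrt(s[2]+c@c))
# dial axis from bar: line on top from .. bar lower end
print('bar end',f(310,516,.104)-c, 'line',f(305,391,.104)-c,f(303,268,.104)-c, ang(f(303,268,.104)-f(305,391,.104)))
t=f(302,195,.070)-c; print('tip',np.linalg.norm(t),ang(t))
g=lambda x,y:onz(c1,(215+x/14-.5,168+y/14-.5),.066)[:2]
P=[g(*p) for p in((200,130),(145,215),(380,365),(435,275))]
m=sum(P)/4-c; print('tab',np.linalg.norm(m),ang(m), ang(P[0]-P[3]),ang(P[1]-P[2]))
E
```

```text
[ 0.53034794 -0.00223475] 0.05038618188358746
bar end [-0.01380489 -0.01486775] line [0.00088095 0.00088678] [0.0147424  0.01511663] 45.75135545492391
tip 0.023895079843247662 46.05278707756057
tab 0.038815483921423755 101.02715929353398 101.84014224113062 100.68984240143956
```

Request:
play_rows(travel=[[0.1,0.02,-1.0],[0.1,0.02,-2.0],[0,0,-2.0],[0,0,-1.5],[0,0,-0.9],[0,0,0],[0,0,0],[0,0,0]], rotation=[[0,0,0.02],[0,0,0],[0,0,0],[0,0,0],[0,0,0],[0,0,0],[0,0,0],[0,0,0]], claw=[5,5,5,5,5,5,3,2])

```text
time_s: 1.62
position: [0.5337, -0.0024, 0.0738]
tool_rot: [[0.004, 0.735, -0.678], [-0.002, -0.678, -0.735], [-1.0, 0.005, -0.001]]
ft_force: [0.0, 0.1, -0.1]
grip_width: 0.0267
```

Request:
play_rows(travel=[[-0.3,0.02,0],[0,0,0],[0,0,0]], rotation=[[0,0,-0.022],[0,0,0],[0,0,0]], claw=[2.5,2.5,2.5])

```text
time_s: 1.87
position: [0.5315, -0.0023, 0.0757]
tool_rot: [[0.008, 0.72, -0.694], [-0.003, -0.694, -0.72], [-1.0, 0.008, -0.003]]
ft_force: [0.1, 0.0, 0.2]
grip_width: 0.025
```

Request:
play_rows(travel=[[-0.1,0,-0.2],[0,0,0],[0,0,0],[0,0,0],[0,0,0],[0,0,0]], rotation=[[0.003,0.008,0],[0,0,0],[0,0,0],[0,0,0],[0,0,0],[0,0,0]], claw=[2,1.5,1,1,1,1])

```text
time_s: 2.37
position: [0.5304, -0.0021, 0.0746]
tool_rot: [[0.0, 0.72, -0.694], [0.0, -0.694, -0.72], [-1.0, 0.0, -0.0]]
ft_force: [-0.6, 0.3, 0.5]
grip_width: 0.0122
```

Request:
play_rows(travel=[[0,0,0],[0,0,0],[0,0,0],[0,0,0],[0,0,0],[0,0,0],[0,0,0],[0,0,0],[0,0,0],[0,0,0],[0,0,0]], rotation=[[0,0,0.1],[0,0,0.1],[0,0,0.1],[0,0,0.1],[0,0,0.1],[0,0,0.1],[0,0,0.1],[0,0,0.1],[0,0,0.1],[0,0,0],[0,0,0]], claw=[1,1,1,1,1,1,1,1,1,1,1])

```text
time_s: 3.28
position: [0.5304, -0.002, 0.0746]
tool_rot: [[-0.0, 0.985, 0.173], [0.001, 0.173, -0.985], [-1.0, -0.0, -0.001]]
ft_force: [-1.2, 0.6, 0.7]
grip_width: 0.0125
```

```bash
cat > st.py <<'E'
from h import *
np.set_printoptions(precision=4,suppress=True)
s=env.observe();R=s['tool_rot'];print(s['time_s'],s['position'],R[:,0],'yang',np.degrees(np.arctan2(R[1,1],R[0,1])),s['ft_force'],s['wrist_torque'],s['grip_width'])
E
python3 st.py
```

```text
3.2833 [ 0.5304 -0.002   0.0746] [-0.0003  0.0006 -1.    ] yang 9.989436063707 [-1.2166  0.5878  0.694 ] [0.0943 0.0742 0.0311] 0.01250775569236217
```

Request:
play_rows(travel=[[0,0,0],[0,0,0],[0,0,0],[0,0,0],[0,0,0],[0,0,1],[0,0,2.5],[0,0,2.5],[0,0,1.5],[0,0,0],[0,0,0]], rotation=[[0,0,0.018],[0,0,0],[0,0,0],[0,0,0],[0,0,0],[0,0,0],[0,0,0],[0,0,0],[0,0,0],[0,0,0],[0,0,0]], claw=[1,1,3,4,5,5,5,5,5,5,5])

```text
time_s: 4.2
position: [0.5302, -0.0023, 0.1551]
tool_rot: [[0.0, 0.983, 0.183], [-0.0, 0.183, -0.983], [-1.0, 0.0, 0.0]]
ft_force: [-0.1, 0.2, -0.6]
grip_width: 0.05
```

```bash
python3 st.py; python3 - <<'E'
from h import *
import pickle
ci=env.camera_info('wrist');im=env.get_image('wrist')[:,:,::-1]
cv2.imwrite('pics/w2.png',im); pickle.dump(ci,open('w2.pkl','wb'))
u=proj(ci,[.5304,-.0022,.065]);print(u)
x,y=int(u[0])-72,int(u[1])-72;print(x,y)
cv2.imwrite('pics/z7.png',cv2.resize(im[y:y+145,x:x+150],None,fx=4,fy=4,interpolation=cv2.INTER_CUBIC))
E
```

```text
4.2 [ 0.5302 -0.0023  0.1551] [ 0.0002 -0.0001 -1.    ] yang 10.526737753760008 [-0.1308  0.163  -0.574 ] [-0.0085  0.045  -0.0228] 0.04995742320807264
[279.2909754  213.04506245]
207 141
```

View pics/z7.png

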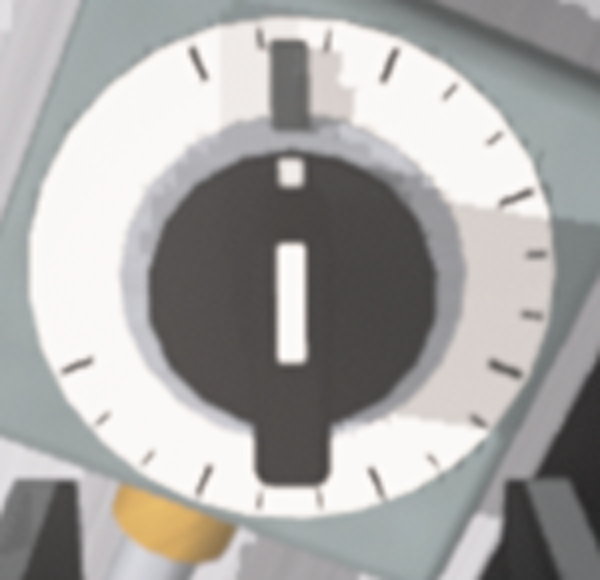

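View pics/w2.png

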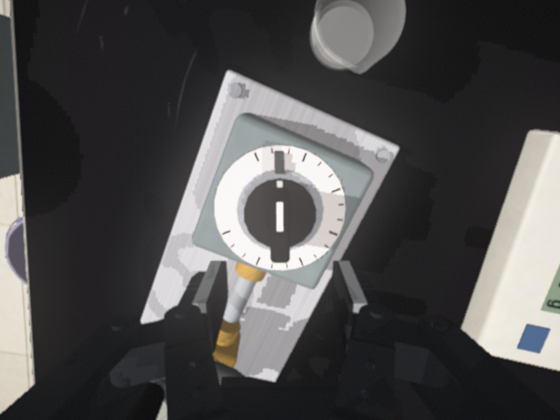

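```bash
python3 - <<'E'
from h import *
import pickle
ang=lambda v:np.degrees(np.arctan2(v[1],v[0]))
ci=pickle.load(open('w2.pkl','rb'));im=cv2.imread('pics/w2.png')
cv2.imwrite('pics/z8.png',cv2.resize(im[147:192,262:298],None,fx=13,fy=13,interpolation=cv2.INTER_NEAREST))
f=lambda x,y,zz:onz(ci,(207+x/4-.4,141+y/4-.4),zz)[:2]
ring=np.array([f(x,y,.060) for x,y in [(29,260),(553,260),(290,17),(290,518),(100,100),(480,90),(100,435),(480,445)]])
A=np.c_[2*ring,np.ones(len(ring))]; s=np.linalg.lstsq(A,(ring**2).sum(1),rcond=None)[0]; c=s[:2]; print(c,np.sqrt(s[2]+c@c))
print('line',ang(f(291,243,.104)-f(291.5,363,.104)))
b=(f(291,243,.104)*1+f(293,485,.104))/2;print('barctr~',f(293,485,.104)-c)
for cc in (c,np.array([.5304,-.0021])):
  print(ang(f(291,172,.07)-cc),ang(f(289.5,85,.066)-cc),ang(f(288.5,45,.066)-f(290.5,125,.066)))
E
```

```text
[ 0.53089526 -0.00248184] 0.0500954231099498
line 100.78155979732458
barctr~ [ 0.00363187 -0.01978044]
101.47447680047591 101.51575499878885 101.95721883477611
100.4872395939997 100.908805758512 101.95721883477611
```

View pics/z8.png

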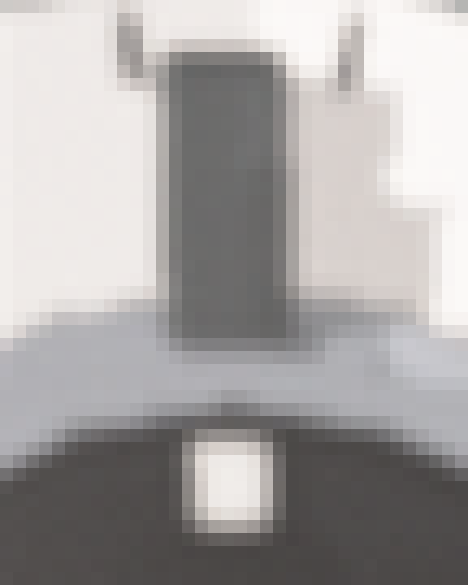

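Request:
play_rows(travel=[[0,0,3],[-0.5,-1,3],[-1,-2.1,2.2],[-1.2,-2.5,0],[-1.2,-2.5,0],[-1.2,-2.5,0],[-1,-2,0],[-0.5,-1,0],[0,0,0],[0,0,0]], rotation=[[0,0,-0.03],[0,0,-0.05],[0,0,-0.05],[0,0,-0.04],[0,0,0],[0,0,0],[0,0,0],[0,0,0],[0,0,0],[0,0,0]], claw=[6,6,6,6,6,6,6,6,6,6])

```text
time_s: 5.08
position: [0.4577, -0.1422, 0.2312]
tool_rot: [[-0.015, 1.0, 0.006], [0.007, 0.006, -1.0], [-1.0, -0.015, -0.007]]
ft_force: [-0.2, 0.9, 0.3]
grip_width: 0.0598
```

```bash
python3 st.py; python3 - <<'E'
from h import *
import pickle
ci=env.camera_info('wrist');im=env.get_image('wrist')[:,:,::-1]
cv2.imwrite('pics/w3.png',im); pickle.dump(ci,open('w3.pkl','wb'))
print(proj(ci,[.463,-.1443,.162]),proj(ci,[.494,-.1704,.11]))
im=env.get_image('side')[:,:,::-1];cv2.imwrite('pics/s3.png',im)
E
```

```text
5.0833 [ 0.4577 -0.1422  0.2312] [-0.0154  0.0072 -0.9999] yang 0.32575538249722813 [-0.1527  0.9045  0.3353] [-0.0224  0.0055  0.0365] 0.05977406386795874
[288.04926875 226.66935589] [322.93542949 233.91524287]
```

View pics/w3.png

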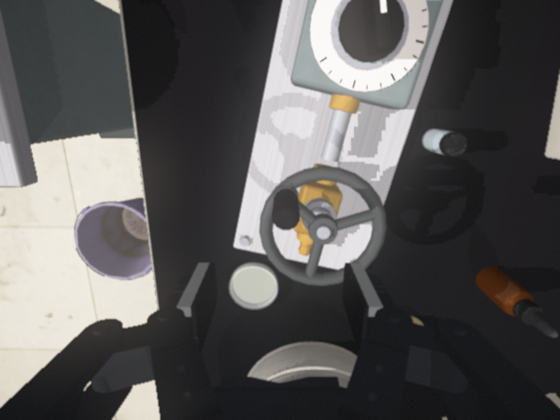

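View pics/s3.png

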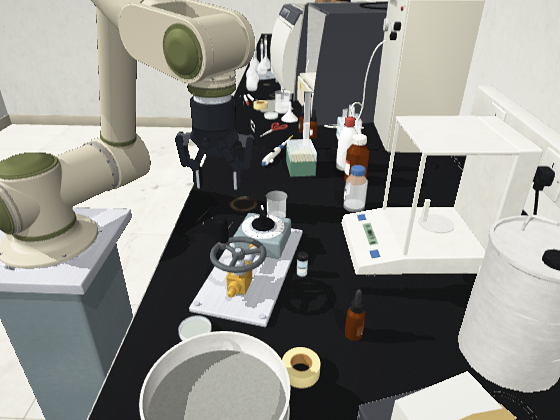

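```bash
python3 - <<'E'
from h import *
im=cv2.imread('pics/w3.png')
g=np.clip(cv2.resize(im[165:285,250:390],None,fx=5,fy=5,interpolation=cv2.INTER_CUBIC).astype(float)*2.2,0,255).astype('uint8')
cv2.imwrite('pics/z9.png',g)
E
```

```text
(no output)
```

View pics/z9.png

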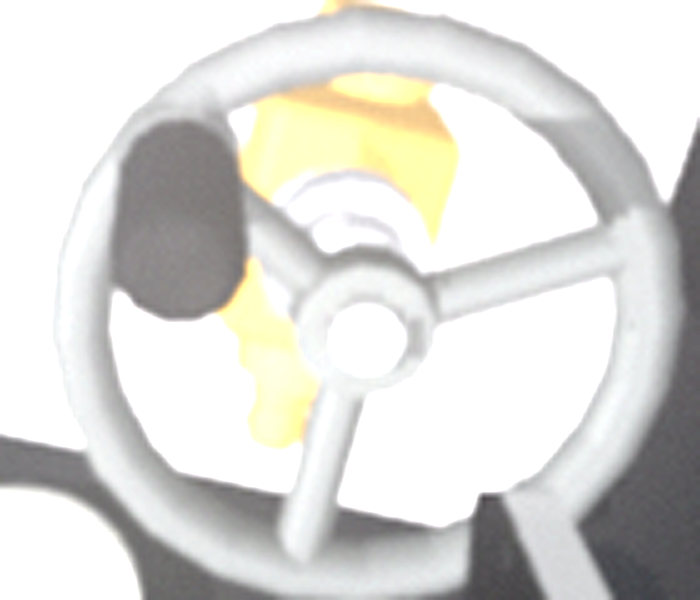

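```bash
python3 - <<'E'
from h import *
import pickle
np.set_printoptions(precision=4,suppress=True)
ci=pickle.load(open('w3.pkl','rb'))
f=lambda x,y,z:onz(ci,(250+x/5-.4,165+y/5-.4),z)[:2]
k=f(180,257,.162); h=f(367,340,.110)
ring=np.array([f(*p,.103) for p in [(55,300),(682,270),(370,8),(130,130),(600,110),(230,580)]])
A=np.c_[2*ring,np.ones(len(ring))]; s=np.linalg.lstsq(A,(ring**2).sum(1),rcond=None)[0]; c=s[:2]; print('rim',c,np.sqrt(s[2]+c@c))
print('crank',k,'bottom',f(180,180,.110),'hub',h,k-h,np.linalg.norm(k-h),np.degrees(np.arctan2(*(k-h)[::-1])))
d=np.array([.5305,-.0022])-h;print(np.linalg.norm(d),'yaw',np.degrees(np.arctan2(-d[0],d[1])))
si=env.camera_info('side');im=cv2.imread('pics/s3.png')
E
```

```text
rim [ 0.4947 -0.1694] 0.05547482699799956
crank [ 0.4612 -0.1365] bottom [ 0.4614 -0.1408] hub [ 0.494  -0.1692] [-0.0328  0.0327] 0.046270516769818214 135.1153657694315
0.1709214897118052 yaw -12.330775636288372
```

Request:
play_rows(travel=[[0.2,0.1,-1.5],[0.2,0.2,-2],[0,0,-1],[0,0,0],[0,0,0]], rotation=[[-0.007,-0.015,0],[0,0,0],[0,0,0],[0,0,0],[0,0,0]], claw=[6,6,6,6,6])

```text
time_s: 5.6
position: [0.4643, -0.1342, 0.1845]
tool_rot: [[0.001, 1.0, 0.013], [0.0, 0.013, -1.0], [-1.0, 0.001, -0.0]]
ft_force: [0.3, 0.5, 0.1]
grip_width: 0.0601
```

```bash
python3 st.py; python3 - <<'E'
from h import *
import pickle
ci=env.camera_info('wrist');im=env.get_image('wrist')[:,:,::-1]
cv2.imwrite('pics/w4.png',np.clip(im.astype(float)*1.8,0,255).astype('uint8')); pickle.dump(ci,open('w4.pkl','wb'))
print(proj(ci,[.4618,-.139,.162]),proj(ci,[.494,-.1692,.11]))
E
```

```text
5.6 [ 0.4643 -0.1342  0.1845] [ 0.0014  0.0002 -1.    ] yang 0.7609224357551376 [0.2797 0.5455 0.0881] [-0.0179  0.0108 -0.003 ] 0.060107660056931134
[274.14005981 260.51694182] [318.41721826 265.47856282]
```

View pics/w4.png

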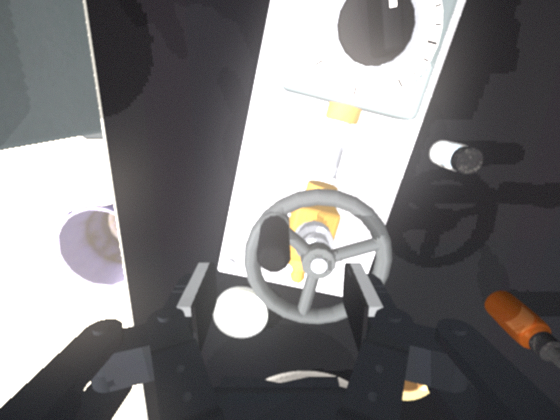

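Request:
play_rows(travel=[[-0.1,-0.15,-1.5],[-0.1,-0.15,-2],[0,0,-1.8],[0,0,-1.0],[0,0,0],[0,0,0]], rotation=[[0,0,0],[0,0,0],[0,0,0],[0,0,0],[0,0,0],[0,0,0]], claw=[6,6,6,6,6,6])

```text
time_s: 6.15
position: [0.4656, -0.137, 0.1244]
tool_rot: [[0.011, 1.0, 0.016], [-0.005, 0.016, -1.0], [-1.0, 0.011, 0.005]]
ft_force: [-0.2, -0.2, 0.9]
grip_width: 0.0599
```

Request:
play_rows(travel=[[-0.3,0,-0.4],[0,0,0],[0,0,0],[0,0,0],[0,0,0],[0,0,0],[0,0,0],[0,0,0]], rotation=[[0.005,0.011,-0.014],[0,0,0],[0,0,0],[0,0,0],[0,0,0],[0,0,0],[0,0,0],[0,0,0]], claw=[4,3,2.5,2,1.5,1.5,1.5,1.5], squeeze=60)

```text
time_s: 6.82
position: [0.4636, -0.1373, 0.1233]
tool_rot: [[0.003, 1.0, 0.001], [-0.002, 0.001, -1.0], [-1.0, 0.003, 0.002]]
ft_force: [-0.2, -0.4, -1.9]
grip_width: 0.0186
```

```bash
python3 st.py; python3 - <<'E'
from h import *
im=env.get_image('wrist')[:,:,::-1]
cv2.imwrite('pics/w5.png',np.clip(im.astype(float)*1.8,0,255).astype('uint8'))
E
```

```text
6.8167 [ 0.4636 -0.1373  0.1233] [ 0.0028 -0.0021 -1.    ] yang 0.07908998660775743 [-0.1948 -0.3857 -1.8992] [ 0.0415  0.0792 -0.0022] 0.018566951994382186
```

View pics/w5.png

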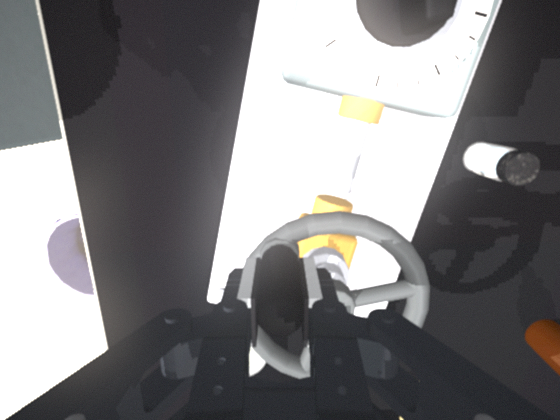

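```bash
cat > circ.py <<'E'
import sys
from h import *
C=np.array([.494,-.1692]); r=.044
def main(step,n,settle=1):
    s=env.observe();p=s['position'];R=s['tool_rot']
    v=p[:2]-C;a=np.degrees(np.arctan2(v[1],v[0]))
    print('t',round(s['time_s'],2),'ang',round(a,1),'r',round(np.linalg.norm(v)*1e3,1),'F',s['ft_force'].round(1),'w',round(s['grip_width'],4),'z',round(p[2],4),'x',R[:,0].round(3),'yang',round(np.degrees(np.arctan2(R[1,1],R[0,1])),2))
    prev=p[:2];T=[]
    for i in range(1,n+1):
        t=np.radians(a+step*i);w=C+r*np.array([np.cos(t),np.sin(t)])
        d=((w-prev)*100).round(2);prev=prev+d/100;T.append([float(d[0]),float(d[1]),0])
    print(T)
main(float(sys.argv[1]),int(sys.argv[2]))
E
python3 circ.py -12 10
```

```text
t 6.87 ang 133.7 r 44.0 F [ 0.1  0.  -2.1] w 0.0185 z 0.1233 x [ 0.003 -0.002 -1.   ] yang 0.08
[[0.73, 0.56, 0], [0.83, 0.4, 0], [0.89, 0.21, 0], [0.92, 0.03, 0], [0.91, -0.16, 0], [0.85, -0.35, 0], [0.76, -0.52, 0], [0.63, -0.67, 0], [0.49, -0.78, 0], [0.31, -0.87, 0]]
```

Request:
play_rows(travel=[[0.73,0.56,0],[0.83,0.4,0],[0.89,0.21,0],[0.92,0.03,0],[0.91,-0.16,0],[0.85,-0.35,0],[0,0,0]], rotation=[[0,0,0],[0,0,0],[0,0,0],[0,0,0],[0,0,0],[0,0,0],[0,0,0]], claw=[1.5,1.5,1.5,1.5,1.5,1.5,1.5])

```text
time_s: 7.45
position: [0.518, -0.1327, 0.1233]
tool_rot: [[-0.003, 1.0, 0.002], [-0.01, 0.002, -1.0], [-1.0, -0.003, 0.01]]
ft_force: [-2.7, -5.4, -0.4]
grip_width: 0.0184
```

```bash
python3 circ.py -12 11
```

```text
t 7.45 ang 56.7 r 43.6 F [-2.7 -5.4 -0.4] w 0.0184 z 0.1233 x [-0.003 -0.01  -1.   ] yang 0.14
[[0.73, -0.55, 0], [0.58, -0.72, 0], [0.41, -0.82, 0], [0.23, -0.89, 0], [0.05, -0.92, 0], [-0.15, -0.91, 0], [-0.34, -0.86, 0], [-0.5, -0.76, 0], [-0.65, -0.65, 0], [-0.78, -0.5, 0], [-0.86, -0.32, 0]]
```

Request:
play_rows(travel=[[0.73,-0.55,0],[0.58,-0.72,0],[0.41,-0.82,0],[0.23,-0.89,0],[0.05,-0.92,0],[-0.15,-0.91,0],[-0.34,-0.86,0],[-0.5,-0.76,0],[-0.65,-0.65,0],[0,0,0]], rotation=[[0.01,-0.003,0],[0,0,0],[0,0,0],[0,0,0],[0,0,0],[0,0,0],[0,0,0],[0,0,0],[0,0,0],[0,0,0]], claw=[1.5,1.5,1.5,1.5,1.5,1.5,1.5,1.5,1.5,1.5])

```text
time_s: 8.28
position: [0.5232, -0.2022, 0.1232]
tool_rot: [[-0.011, 1.0, 0.008], [0.005, 0.008, -1.0], [-1.0, -0.011, -0.005]]
ft_force: [-4.1, 2.4, -0.5]
grip_width: 0.0184
```

```bash
python3 circ.py -12 11
```

```text
t 8.28 ang -48.5 r 44.0 F [-4.1  2.4 -0.5] w 0.0184 z 0.1232 x [-0.011  0.005 -1.   ] yang 0.49
[[-0.75, -0.53, 0], [-0.85, -0.37, 0], [-0.9, -0.18, 0], [-0.92, 0.01, 0], [-0.89, 0.2, 0], [-0.84, 0.38, 0], [-0.74, 0.55, 0], [-0.61, 0.68, 0], [-0.45, 0.8, 0], [-0.28, 0.88, 0], [-0.09, 0.92, 0]]
```

Request:
play_rows(travel=[[-0.75,-0.53,0],[-0.85,-0.37,0],[-0.9,-0.18,0],[-0.92,0.01,0],[-0.89,0.2,0],[-0.84,0.38,0],[-0.74,0.55,0],[-0.61,0.68,0],[-0.45,0.8,0],[0,0,0]], rotation=[[-0.005,-0.011,-0.008],[0,0,0],[0,0,0],[0,0,0],[0,0,0],[0,0,0],[0,0,0],[0,0,0],[0,0,0],[0,0,0]], claw=[1.5,1.5,1.5,1.5,1.5,1.5,1.5,1.5,1.5,1.5])

```text
time_s: 9.12
position: [0.4519, -0.184, 0.1233]
tool_rot: [[0.016, 1.0, -0.002], [0.003, -0.002, -1.0], [-1.0, 0.016, -0.003]]
ft_force: [5.4, 4.6, -4.3]
grip_width: 0.0183
```

```bash
python3 circ.py -6 11
```

```text
t 9.12 ang -160.6 r 44.6 F [ 5.4  4.6 -4.3] w 0.0183 z 0.1233 x [ 0.016  0.003 -1.   ] yang -0.11
[[-0.07, 0.46, 0], [-0.08, 0.46, 0], [-0.04, 0.46, 0], [0.01, 0.46, 0], [0.07, 0.45, 0], [0.1, 0.45, 0], [0.16, 0.43, 0], [0.2, 0.42, 0], [0.24, 0.39, 0], [0.28, 0.37, 0], [0.32, 0.33, 0]]
```

Request:
play_rows(travel=[[-0.07,0.46,0],[-0.08,0.46,0],[-0.04,0.46,0],[0.01,0.46,0],[0,0,0]], rotation=[[-0.003,0.016,0],[0,0,0],[0,0,0],[0,0,0],[0,0,0]], claw=[1.5,1.5,1.5,1.5,1.5])

```text
time_s: 9.53
position: [0.4497, -0.1653, 0.1233]
tool_rot: [[0.004, 1.0, -0.002], [-0.004, -0.002, -1.0], [-1.0, 0.004, 0.004]]
ft_force: [4.2, 0.6, -4.9]
grip_width: 0.0182
```

```bash
python3 circ.py -3 6
```

```text
t 9.53 ang 175.0 r 44.5 F [ 4.2  0.6 -4.9] w 0.0182 z 0.1233 x [ 0.004 -0.004 -1.   ] yang -0.14
[[0.07, 0.22, 0], [0.04, 0.23, 0], [0.05, 0.23, 0], [0.06, 0.22, 0], [0.07, 0.22, 0], [0.09, 0.21, 0]]
```

Expect the stop near 167.6°; creep in.

Request:
play_rows(travel=[[0.05,0.22,0],[0.04,0.23,0],[0.05,0.2,0],[0.0,0.0,0]], rotation=[[0,0,0],[0,0,0],[0,0,0],[0,0,0]], claw=[1.5,1.5,1.5,1.5])

```text
time_s: 9.87
position: [0.4506, -0.16, 0.1233]
tool_rot: [[0.005, 1.0, -0.002], [-0.009, -0.002, -1.0], [-1.0, 0.005, 0.009]]
ft_force: [3.4, -2.5, -4.7]
grip_width: 0.0183
```

```bash
python3 circ.py -3 6
```

```text
t 9.87 ang 168.1 r 44.4 F [ 3.4 -2.5 -4.7] w 0.0183 z 0.1233 x [ 0.005 -0.009 -1.   ] yang -0.1
[[0.09, 0.22, 0], [0.07, 0.22, 0], [0.07, 0.21, 0], [0.09, 0.22, 0], [0.1, 0.21, 0], [0.11, 0.2, 0]]
```

Request:
play_rows(travel=[[0.05,0.25,0],[0.05,0.25,0],[0.0,0.0,0]], rotation=[[0.009,0.005,0],[0,0,0],[0,0,0]], claw=[1.5,1.5,1.5])

```text
time_s: 10.12
position: [0.4506, -0.1603, 0.1233]
tool_rot: [[-0.003, 1.0, -0.001], [-0.012, -0.001, -1.0], [-1.0, -0.003, 0.012]]
ft_force: [4.6, 0.8, -3.9]
grip_width: 0.0186
```

```bash
python3 circ.py -3 6
```

```text
t 10.12 ang 168.4 r 44.4 F [ 4.6  0.8 -3.9] w 0.0186 z 0.1233 x [-0.003 -0.012 -1.   ] yang -0.07
[[0.09, 0.22, 0], [0.06, 0.22, 0], [0.08, 0.22, 0], [0.08, 0.21, 0], [0.1, 0.21, 0], [0.11, 0.2, 0]]
```

Request:
play_rows(travel=[[0.08,0.4,0]], rotation=[[0.0,0.0,0]], claw=[1.5])

```text
time_s: 10.2
position: [0.4509, -0.1592, 0.1234]
tool_rot: [[-0.004, 1.0, -0.001], [-0.019, -0.001, -1.0], [-1.0, -0.004, 0.019]]
ft_force: [-8.1, -34.8, -11.2]
grip_width: 0.0185
```

```bash
python3 circ.py -3 1
```

```text
t 10.2 ang 167.0 r 44.3 F [ -8.1 -34.8 -11.2] w 0.0185 z 0.1234 x [-0.004 -0.019 -1.   ] yang -0.05
[[0.08, 0.22, 0]]
```

Request:
play_rows(travel=[[0,0,0],[0,0,0]], rotation=[[0.018,-0.004,0],[0,0,0]], claw=[1.5,1.5])

```text
time_s: 10.37
position: [0.4505, -0.1603, 0.1233]
tool_rot: [[-0.001, 1.0, -0.001], [-0.003, -0.001, -1.0], [-1.0, -0.001, 0.003]]
ft_force: [4.5, 0.6, -2.5]
grip_width: 0.0187
```

```bash
python3 circ.py 12 11
```

```text
t 10.37 ang 168.4 r 44.4 F [ 4.5  0.6 -2.5] w 0.0187 z 0.1233 x [-0.001 -0.003 -1.   ] yang -0.08
[[-0.05, -0.92, 0], [0.1, -0.92, 0], [0.29, -0.87, 0], [0.47, -0.79, 0], [0.62, -0.68, 0], [0.75, -0.54, 0], [0.84, -0.36, 0], [0.9, -0.19, 0], [0.92, 0.01, 0], [0.9, 0.2, 0], [0.84, 0.38, 0]]
```

Request:
play_rows(travel=[[-0.05,-0.92,0],[0.1,-0.92,0],[0.29,-0.87,0],[0.47,-0.79,0],[0.62,-0.68,0],[0.75,-0.54,0],[0.84,-0.36,0],[0.9,-0.19,0],[0.92,0.01,0],[0.9,0.2,0],[0.84,0.38,0],[0,0,0]], rotation=[[0,0,0],[0,0,0],[0,0,0],[0,0,0],[0,0,0],[0,0,0],[0,0,0],[0,0,0],[0,0,0],[0,0,0],[0,0,0],[0,0,0]], claw=[1.5,1.5,1.5,1.5,1.5,1.5,1.5,1.5,1.5,1.5,1.5,1.5])

```text
time_s: 11.37
position: [0.5176, -0.2066, 0.1232]
tool_rot: [[-0.013, 1.0, -0.003], [0.011, -0.002, -1.0], [-1.0, -0.013, -0.011]]
ft_force: [-2.0, 6.0, 1.9]
grip_width: 0.0183
```

```bash
python3 circ.py 12 11
```

```text
t 11.37 ang -57.7 r 44.2 F [-2.   6.   1.9] w 0.0183 z 0.1232 x [-0.013  0.011 -1.   ] yang -0.14
[[0.71, 0.59, 0], [0.59, 0.7, 0], [0.43, 0.82, 0], [0.25, 0.88, 0], [0.06, 0.92, 0], [-0.14, 0.91, 0], [-0.31, 0.86, 0], [-0.5, 0.78, 0], [-0.64, 0.66, 0], [-0.76, 0.51, 0], [-0.86, 0.34, 0]]
```

Request:
play_rows(travel=[[0.71,0.59,0],[0.59,0.7,0],[0.43,0.82,0],[0.25,0.88,0],[0.06,0.92,0],[-0.14,0.91,0],[-0.31,0.86,0],[-0.5,0.78,0],[-0.64,0.66,0],[-0.76,0.51,0],[-0.86,0.34,0],[0,0,0]], rotation=[[-0.011,-0.013,0],[0,0,0],[0,0,0],[0,0,0],[0,0,0],[0,0,0],[0,0,0],[0,0,0],[0,0,0],[0,0,0],[0,0,0],[0,0,0]], claw=[1.5,1.5,1.5,1.5,1.5,1.5,1.5,1.5,1.5,1.5,1.5,1.5])

```text
time_s: 12.37
position: [0.5061, -0.1272, 0.1233]
tool_rot: [[-0.004, 1.0, -0.004], [-0.006, -0.004, -1.0], [-1.0, -0.004, 0.006]]
ft_force: [-3.4, -4.0, -4.0]
grip_width: 0.0183
```

```bash
python3 circ.py 12 11
```

```text
t 12.37 ang 73.9 r 43.7 F [-3.4 -4.  -4. ] w 0.0183 z 0.1233 x [-0.004 -0.006 -1.   ] yang -0.21
[[-0.9, 0.19, 0], [-0.92, -0.03, 0], [-0.89, -0.22, 0], [-0.83, -0.4, 0], [-0.72, -0.57, 0], [-0.59, -0.7, 0], [-0.44, -0.82, 0], [-0.25, -0.88, 0], [-0.07, -0.92, 0], [0.13, -0.91, 0], [0.31, -0.86, 0]]
```

Went 265° of 720°. Next.

Request:
play_rows(travel=[[-0.9,0.19,0],[-0.92,-0.03,0],[-0.89,-0.22,0],[-0.83,-0.4,0],[-0.72,-0.57,0],[-0.59,-0.7,0],[-0.44,-0.82,0],[-0.25,-0.88,0],[-0.07,-0.92,0],[0.13,-0.91,0],[0.31,-0.86,0],[0,0,0]], rotation=[[0.006,-0.004,0.003],[0,0,0],[0,0,0],[0,0,0],[0,0,0],[0,0,0],[0,0,0],[0,0,0],[0,0,0],[0,0,0],[0,0,0],[0,0,0]], claw=[1.5,1.5,1.5,1.5,1.5,1.5,1.5,1.5,1.5,1.5,1.5,1.5])

```text
time_s: 13.37
position: [0.4555, -0.1917, 0.1232]
tool_rot: [[0.02, 1.0, -0.006], [0.005, -0.006, -1.0], [-1.0, 0.02, -0.006]]
ft_force: [7.1, 1.8, -0.9]
grip_width: 0.0185
```

```bash
python3 circ.py 12 11
```

```text
t 13.37 ang -149.7 r 44.6 F [ 7.1  1.8 -0.9] w 0.0185 z 0.1232 x [ 0.02   0.005 -1.   ] yang -0.36
[[0.6, -0.71, 0], [0.69, -0.61, 0], [0.8, -0.46, 0], [0.87, -0.28, 0], [0.92, -0.09, 0], [0.91, 0.1, 0], [0.88, 0.29, 0], [0.79, 0.47, 0], [0.68, 0.62, 0], [0.54, 0.74, 0], [0.37, 0.84, 0]]
```

Request:
play_rows(travel=[[0.6,-0.71,0],[0.69,-0.61,0],[0.8,-0.46,0],[0.87,-0.28,0],[0.92,-0.09,0],[0.91,0.1,0],[0.88,0.29,0],[0.79,0.47,0],[0.68,0.62,0],[0.54,0.74,0],[0.37,0.84,0],[0,0,0]], rotation=[[-0.005,0.02,0.006],[0,0,0],[0,0,0],[0,0,0],[0,0,0],[0,0,0],[0,0,0],[0,0,0],[0,0,0],[0,0,0],[0,0,0],[0,0,0]], claw=[1.5,1.5,1.5,1.5,1.5,1.5,1.5,1.5,1.5,1.5,1.5,1.5])

```text
time_s: 14.37
position: [0.5366, -0.1794, 0.1232]
tool_rot: [[-0.011, 1.0, -0.002], [0.007, -0.002, -1.0], [-1.0, -0.011, -0.007]]
ft_force: [-3.0, 0.9, 1.4]
grip_width: 0.0187
```

```bash
python3 circ.py 12 11
```

```text
t 14.37 ang -13.4 r 43.8 F [-3.   0.9  1.4] w 0.0187 z 0.1232 x [-0.011  0.007 -1.   ] yang -0.11
[[0.14, 0.91, 0], [-0.08, 0.91, 0], [-0.26, 0.89, 0], [-0.44, 0.8, 0], [-0.6, 0.7, 0], [-0.73, 0.56, 0], [-0.83, 0.4, 0], [-0.89, 0.21, 0], [-0.92, 0.02, 0], [-0.91, -0.17, 0], [-0.85, -0.35, 0]]
```

Request:
play_rows(travel=[[0.14,0.91,0],[-0.08,0.91,0],[-0.26,0.89,0],[-0.44,0.8,0],[-0.6,0.7,0],[-0.73,0.56,0],[-0.83,0.4,0],[-0.89,0.21,0],[-0.92,0.02,0],[-0.91,-0.17,0],[-0.85,-0.35,0],[0,0,0]], rotation=[[-0.007,-0.011,0],[0,0,0],[0,0,0],[0,0,0],[0,0,0],[0,0,0],[0,0,0],[0,0,0],[0,0,0],[0,0,0],[0,0,0],[0,0,0]], claw=[1.5,1.5,1.5,1.5,1.5,1.5,1.5,1.5,1.5,1.5,1.5,1.5])

```text
time_s: 15.37
position: [0.4732, -0.1305, 0.1233]
tool_rot: [[0.006, 1.0, 0.002], [-0.019, 0.002, -1.0], [-1.0, 0.006, 0.019]]
ft_force: [1.0, -3.7, -3.2]
grip_width: 0.0184
```

```bash
python3 circ.py 8 6
```

```text
t 15.37 ang 118.2 r 44.0 F [ 1.  -3.7 -3.2] w 0.0184 z 0.1233 x [ 0.006 -0.019 -1.   ] yang 0.14
[[-0.52, -0.32, 0], [-0.47, -0.4, 0], [-0.41, -0.46, 0], [-0.34, -0.51, 0], [-0.27, -0.55, 0], [-0.19, -0.58, 0]]
```

Request:
play_rows(travel=[[-0.52,-0.32,0],[-0.47,-0.4,0],[-0.41,-0.46,0],[-0.34,-0.51,0],[-0.27,-0.55,0],[-0.12,-0.4,0],[0,0,0],[0,0,0]], rotation=[[0.019,0.006,-0.002],[0,0,0],[0,0,0],[0,0,0],[0,0,0],[0,0,0],[0,0,0],[0,0,0]], claw=[1.5,1.5,1.5,1.5,1.5,1.5,1.5,1.5])

```text
time_s: 16.03
position: [0.4508, -0.1591, 0.1233]
tool_rot: [[0.003, 1.0, -0.001], [0.003, -0.001, -1.0], [-1.0, 0.003, -0.003]]
ft_force: [2.5, 0.4, -2.8]
grip_width: 0.018
```

```bash
python3 circ.py 3 1; python3 st.py
```

```text
t 16.03 ang 166.9 r 44.4 F [ 2.5  0.4 -2.8] w 0.018 z 0.1233 x [ 0.003  0.003 -1.   ] yang -0.05
[[-0.01, -0.23, 0]]
16.0333 [ 0.4508 -0.1591  0.1233] [ 0.0031  0.0035 -1.    ] yang -0.04961866816657314 [ 2.5073  0.3599 -2.7608] [ 0.0578 -0.428   0.0035] 0.01796026413812393
```

Request:
play_rows(travel=[[0,-0.09,0],[0,0,0],[0,0,0]], rotation=[[-0.003,0.003,0],[0,0,0],[0,0,0]], claw=[1.5,1.5,1.5])

```text
time_s: 16.28
position: [0.4506, -0.16, 0.1233]
tool_rot: [[-0.001, 1.0, -0.001], [0.0, -0.001, -1.0], [-1.0, -0.001, -0.0]]
ft_force: [2.1, -0.1, -3.2]
grip_width: 0.0185
```

```bash
python3 st.py; python3 - <<'E'
from h import *
import pickle
ci=env.camera_info('wrist');im=env.get_image('wrist')[:,:,::-1]
cv2.imwrite('pics/w6.png',np.clip(im.astype(float)*1.5,0,255).astype('uint8'));pickle.dump(ci,open('w6.pkl','wb'))
im=env.get_image('side')[:,:,::-1];cv2.imwrite('pics/s6.png',cv2.resize(im[160:350,150:350],None,fx=3,fy=3,interpolation=cv2.INTER_CUBIC))
E
python3 st.py
```

```text
16.2833 [ 0.4506 -0.16    0.1233] [-0.001  0.    -1.   ] yang -0.0359892784073945 [ 2.083  -0.1275 -3.1607] [-0.1025 -0.3837 -0.0287] 0.018542847478921074
16.3833 [ 0.4506 -0.16    0.1233] [-0.0009  0.     -1.    ] yang -0.034635221834003575 [ 2.1435 -1.2254 -3.1094] [-0.2171 -0.3588  0.0017] 0.01839365486375422
```

View pics/w6.png

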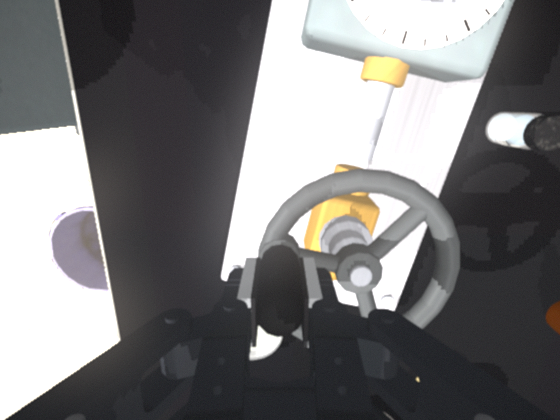

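View pics/s6.png

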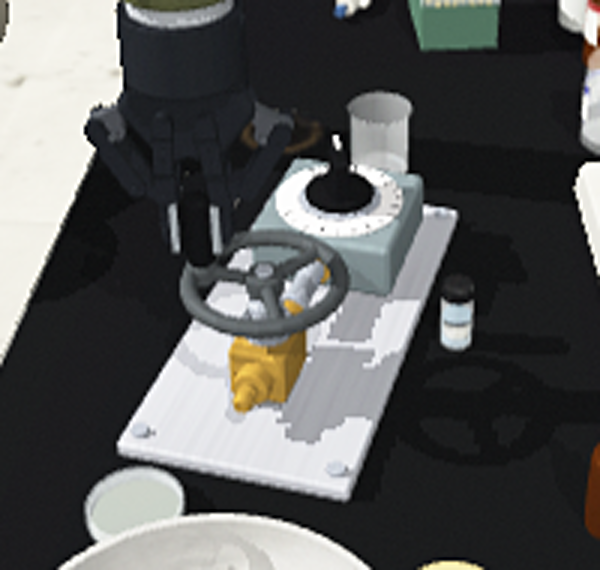

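```bash
python3 - <<'E'
from h import *
im=cv2.imread('pics/w6.png')
cv2.imwrite('pics/z10.png',cv2.resize(im[165:325,250:470],None,fx=3.6,fy=3.6,interpolation=cv2.INTER_CUBIC))
E
```

```text
(no output)
```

View pics/z10.png

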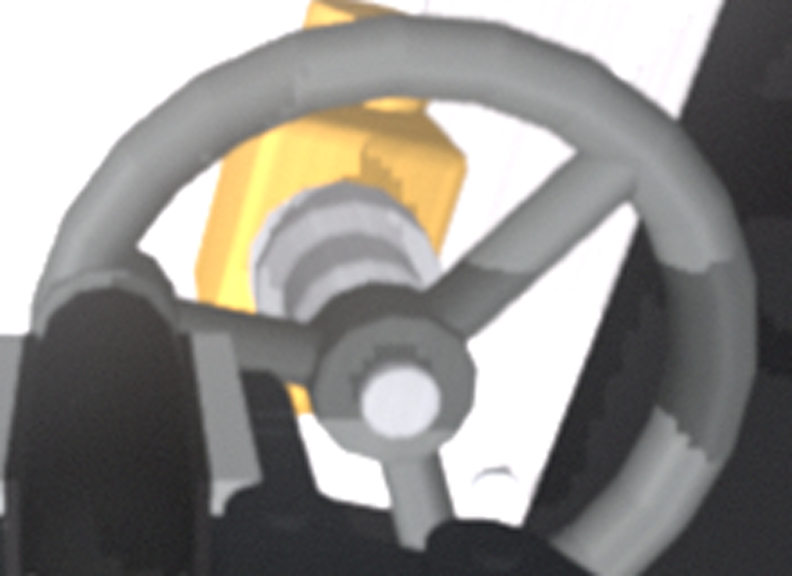

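```bash
python3 - <<'E'
from h import *
import pickle
ci=pickle.load(open('w6.pkl','rb'))
f=lambda x,y,z:onz(ci,(250+x/3.6-.4,165+y/3.6-.4),z)[:2]
ang=lambda v:np.degrees(np.arctan2(v[1],v[0]))
for z in(.100,.103,.106):
  print(ang((f(578,150,z)+f(632,195,z))/2-(f(428,290,z)+f(468,338,z))/2), ang((f(175,300,z)+f(180,330,z))/2-(f(312,320,z)+f(310,378,z))/2), ang((f(395,545,z)+f(450,515,z))/2-(f(390,460,z)+f(437,455,z))/2),f(400,400,.110))
E
```

```text
47.431020586056576 164.37403499341838 -79.39487897543322 [ 0.49455223 -0.16911018]
47.43102058605654 164.37403499341823 -79.39487897543307 [ 0.49455223 -0.16911018]
47.431020586056505 164.37403499341832 -79.39487897543314 [ 0.49455223 -0.16911018]
```

```bash
python3 -c "
from rig import env
env.close_job()"
```

```text
the job is handed in; nothing more can be done
```

I've handed the job in: the dial pointer stands at the tab, and the wheel valve is two turns open with the gripper still closed on the crank grip.

- **Dial:** I turned it about 55° counter-clockwise. In the wrist picture taken after releasing it, the pointer and tab agree to within about 0.5°. The estimate of the dial's centre limits that, and one of the two centres I used puts the pointer about 0.4° short. The tab was not touched.
- **Closing the valve:** I turned the wheel clockwise by about 325°. It stopped at 168°, where the geometry predicted 167.6°. A further push raised the force to about 35 N while the tool moved only about 1 mm, so I took that as the stop.
- **Backing off:** I then turned it 720° counter-clockwise, counted by tool angle. The tool ended within 0.3 mm of its relaxed position at the stop.
- **Spoke check:** The clearest wheel spoke puts the crank at 167.4°. The other two visible spokes gave cruder readings, about 3° below and 7° above the predicted 167.6°. They were partly hidden by the gripper, so I did not rely on them.
- **Grip:** The opening at the end was 18.4 mm on the 20 mm crank grip, with a squeeze setting of 60 N and only a few newtons at the wrist.
- **Glassware:** The last side picture shows the beaker, vial and petri dish standing where they were. The amber bottle is only partly in that cropped view, so I did not check it separately at the end; the arm's moves stayed over the station, clear of where it stood. The run took about 16.4 s.

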